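# Gauge the coating of an iron's soleplate

### The arm

A 6-joint arm with a two-finger parallel gripper is mounted at the origin on a cart in front of the work surface, level with it; the furniture and walls round the work are solid. World frame = base frame: x ahead of the robot, y to its left, z up, the work surface at z = 0. Lengths are in m, angles in rad, forces in N, time in s.
With the tool pointing down it reaches from about 0.35 to 0.725 m from the base axis. Payload 4.3 kg.
Tool frame: the origin (TCP) lies at the very end of the fingers, on their centre line; the grasp point (between the pads) lies arm.hold_point_z behind it (arm.hold_point_z is the distance from the TCP to the grasp point, in m); z points along the fingers, y is the line along which they close (so a half turn about z gives the same grasp; the last joint's range is limited). The gripper opens to 85 mm and grips with 20 to 120 N. Pads are 22 mm wide; open, the fingers measure 114 mm over their backs; the gripper's body (76 mm by 85 mm) begins 54 mm behind the grasp point. The pads swing forward as they close: fully open they stand 13 mm farther back than shut.
Start: joints at [1.205, 0.377, 0.081, 1.274, 0, 1.46], TCP at [0.145, 0.556, 0.231] pointing down, gripper open.
Joint ranges: [-2.72, 2.72], [-0.84, 1.66], [-1.02, 1.22], [-1.77, 2.12], [-1.37, 1.28], [-3.14, 3.14]. Speed limits (rad/s): [2.57, 2.57, 3.14, 3.14, 3.14, 3.14].

### API

Orientations are given as a rotation vector (axis times angle).
In Python, from plant import arm gives the robot as it stands.
- The arm moves only by the tool move_arm, never from a script. Its argument "commands" is a list of rows, each a list of 3 entries, a list of its own where there are three numbers: the finger opening in m, from 0 to 0.0854, then the shift along the tool's x, y, z in m, then the turn, a rotation vector about the tool's x, y, z in rad. A call has 1 to 12 rows; each row shifts and turns the commanded pose from where the row before left it, along the tool's axes as they then stand; what a row does not reach is not made up. A row lasts 1/10 s, in which the tool goes at most 50 mm and 8.59 degrees, less where a joint would pass 70% of its speed; a pose out of reach is approached as far as the arm can. A call is refused whole if a number of a shift passes 0.05 or a number of a turn 0.15, either way. A call with a gripper value outside its range is refused whole. The fingers move at their own pace and stop on an object; "newtons" is the grip in N (left out, the last holds). Time passes only in rows, so rows that do not move let the fingers close. It gives the time, the measured TCP pose, the force, the opening and the grip force at its end, in the units of the state.
- arm.state(): the state, without advancing time (a new reading comes with each control period).
- arm.snapshot(name): name is "scene" or "top"; returns a dict with "img" (400x640x3 uint8, blue, green, red), "fx", "fy", "cx", "cy" (pixels), "rvec" (rotation vector, rad) and "tvec" (3), from world to camera coordinates, as OpenCV has them. Camera axes: x right, y down, z forward; pixel columns grow to the right and rows downward; lengths in m; the calibration is good to about 2 mm. A picture is of the moment at which its call begins. There is no depth.
- arm.job_done(): hands the job in; it is judged then, once.
The state is a dict: "t": time; "joint_pos": joint angles; "qd": joint speeds; "tau": joint torques, N m; "tcp_pos": TCP position; "ee_rot": TCP orientation; "wrist_force": force on the tool from outside, world axes, zero at the start; "moment": the same for the moment, N m; "width": finger opening in m; "gripper_force": force on a finger pad.
Only numpy, scipy, OpenCV 4.12 (cv2) and the standard library are available. Lean on these libraries where they do the work, as an engineer would, in place of code of your own. Each camera call takes 0.05 s, during which the arm holds its last target. There are 200 camera calls.

### The job

The iron lies sole-up and sloping in its inspection cradle. Draw the coating gauge up out of its holder and set its sprung tip inside the ring mark near the iron's pointed end, square to the sloping sole, pressing lightly so that the tip goes in about half of its 10 mm spring travel. Touch iron and cradle nowhere else with the gauge, leave the other things where they are, and finish while still holding the gauge there, steady on the mark.

Things in the scene. Friction and masses are not known exactly. Their poses are not given: they have to be found in the camera images.
- gauge: Loose pen gauge, 102 g, upright in the holder. Origin at the tip's outer end (spring out), z up along the pen: steel tip 8 mm thick (0-14 mm), shank 14 mm thick (to 80), black collar 32 mm across (80-86, rests on the holder), white square handle 24 x 24 mm (86-166, flats square to its x and y, dark display on the -x flat). Grip two opposite flats, e.g. 135 mm above the origin.
- tip_end (a point): The outer end of the gauge's sprung tip, moving with the tip; axes as the gauge's.
- gauge_tip (a joint): How far the sprung tip is pushed into the gauge: 0 m fully out, 0.010 m fully in (then hard stop). The spring pushes with 0.8 N at first and 0.4 N more for each mm: 2.8 N at 5 mm, 4.8 N at 10 mm.
- holder: Fixed grey holder: foot 90 x 90 x 8 mm, on it a block 46 x 46 mm, its top 90 mm above the worktop, with an upright 20 mm hole right through in which the gauge's shank hangs, tip end 10 mm above the worktop. Origin at the middle of the underside, z up. A rail under the wall cupboards crosses above the whole worktop at x = 0.61 to 0.63 m, 557 mm up: keep the arm clear of it.
- cradle: Fixed cradle: wooden base 150 x 230 x 14 mm, four leaning legs, a steam iron (215 mm long, 104 wide) fixed on them sole up. Origin on the worktop; y points to the iron's pointed end. The flat sole leans 20 degrees from level, facing up and to the cradle's -x; its middle line runs along y at x = 0, 158 mm above the worktop. Nothing stands above the sole.
- mark_point: The ring mark to gauge: flat dark ring, 20 mm across, on the sole near the iron's pointed end. Origin at the ring's centre on the sole surface, 62 mm from the cradle's origin along the cradle's y; z points square out of the sole, y towards the iron's point.
- mark_heel: Another ring mark, alike, near the iron's broad heel; not to be used. Origin and axes as for the first.
- pill_bottle: Bystander: white bottle 37 mm thick, 78 mm tall, beside the holder. Origin at the middle of its underside, z up.
- spool_2: Bystander: another thread reel of the same size, upright. Origin at the middle of its underside, z up.
- dropper: Bystander: small brown dropper bottle 25 mm thick, 83 mm tall, upright. Origin at the middle of its underside, z up.
- spool_1: Bystander: thread reel 29 mm thick, 40 mm tall, upright. Origin at the middle of its underside, z up.
Not all that is in view belongs to the job. What is meant by the gauge is not brown, turquoise or yellow, and is the smaller of those in its own colour.

How it is judged:
On the way:
1. the gauge is held in the fingers, drawn clear of its holder (z of tip_end in the frame of holder above 0.092 m and contact force between the fingers and gauge above 1 N), for 0.1 s.
At the end, for the whole second after the job is handed in: The tip end is within 9 mm of the centre of the ring near the iron's point, the gauge stands within 0.15 rad (8.6 degrees) of square to the sole, the tip is pushed in by 2 to 8 mm and presses with 1 to 6 N, and the gauge is steady (under 0.02 m/s) in the gripper's fingers (distance between tip_end and mark_point below 0.009 m and angle between the z axis of gauge and the z axis of mark_point, either way round below 0.15 rad and value of joint gauge_tip between 0.002 and 0.008 m and contact force between gauge and cradle between 1 and 6 N and contact force between the fingers and gauge above 1 N and linear speed of gauge below 0.02 m/s); the arm keeps its last pose, push and grip.
It fails at once if the gauge touches the iron or cradle more than 15 mm from the mark's centre (contact force between gauge and cradle above 0.5 N and distance between tip_end and mark_point above 0.015 m).
It fails at once if the gauge is pressed on the iron with more than 15 N (contact force between gauge and cradle above 15 N).
It fails at once if a bystander is moved by more than 25 mm (distance of any of pill_bottle, spool_2, dropper, spool_1 from where it was at the start of the episode above 0.025 m).
It also fails if it takes over 45 s, if anything falls off the work surface, if the arm or the gripper's body presses on something with over 40 N, if the wrist force passes 120 N, or if a joint passes its speed limit or range.

## Working session

There is one attempt and no reset: what is moved stays moved. The work goes in short steps, Python scripts to look and compute and a tool call to move; the robot and the scene stay as the last step left them, time stands still between calls to the robot, and variables do not carry over. Pictures are saved under pics/ and viewed, at most 10 in all, crops included, and the job is handed in when it is done.

Besides the shell and the picture viewer there is one more tool, called by a JSON object that holds its "op" and its "data", one argument or row to a line. move_arm: Moves the arm, as the interface text tells. Its arguments: {"type":"object","properties":{"commands":{"type":"array"},"newtons":{"type":"number"}},"required":["commands"]}

```bash
mkdir -p pics; ls
cat > h.py <<'E'
import numpy as np, cv2
from plant import arm
def snap(n):
    return arm.snapshot(n)
def cam(s):
    R=cv2.Rodrigues(np.array(s["rvec"],float))[0]; t=np.array(s["tvec"],float).ravel()
    return R,t
def ray(s,u,v):
    R,t=cam(s); d=R.T@np.array([(u-s["cx"])/s["fx"],(v-s["cy"])/s["fy"],1.]); return -R.T@t,d/np.linalg.norm(d)
def onz(s,u,v,z):
    o,d=ray(s,u,v); return o+d*(z-o[2])/d[2]
def proj(s,p):
    R,t=cam(s); c=R@np.array(p,float)+t; return np.array([s["fx"]*c[0]/c[2]+s["cx"],s["fy"]*c[1]/c[2]+s["cy"]])
def tri(a,pa,b,pb):
    o1,d1=ray(a,*pa); o2,d2=ray(b,*pb)
    k=np.linalg.lstsq(np.c_[d1,-d2],o2-o1,rcond=None)[0]; x=o1+k[0]*d1; y=o2+k[1]*d2
    return (x+y)/2,np.linalg.norm(x-y)
E
python3 - <<'E'
from h import *
import pickle
S={n:snap(n) for n in("scene","top")}
pickle.dump(S,open("s0.pkl","wb"))
for n in S: cv2.imwrite(f"pics/{n}0.png",S[n]["img"]); print(n,ray(S[n],320,200),S[n]["fx"])
print(arm.hold_point_z,arm.state())
E
```

```text
pics
scene (array([-0.13223604, -0.80217412,  0.82796524]), array([ 0.57658851,  0.56571938, -0.58949747])) 481.8863410297462
top (array([ 0.36403065, -0.01670353,  1.39073646]), array([ 0.16798743, -0.03361928, -0.9852157 ])) 436.1844622921526
0.0187 {'t': 0.1, 'joint_pos': array([1.20472610e+00, 3.78026706e-01, 7.97867844e-02, 1.27441361e+00,
       1.97051727e-05, 1.46046936e+00]), 'qd': array([ 1.17308042e-03, -2.53952803e-03,  3.57990481e-03,  8.21316776e-04,
       -1.03934359e-03,  7.69028293e-05]), 'tau': array([ 1.94295833e-03, -4.64689958e+01,  2.70583016e+01,  1.19935806e-02,
       -2.52684146e-05,  1.23065611e-06]), 'tcp_pos': array([0.14524809, 0.55575054, 0.23044393]), 'ee_rot': array([-4.00568251e-01, -3.11548841e+00,  2.82720209e-03]), 'wrist_force': array([-0.28426606,  0.82236736,  1.39613843]), 'moment': array([0.03030334, 0.02840704, 0.04504908]), 'gripper_force': 0.0, 'width': 0.08542512601725538}
```

View pics/scene0.png

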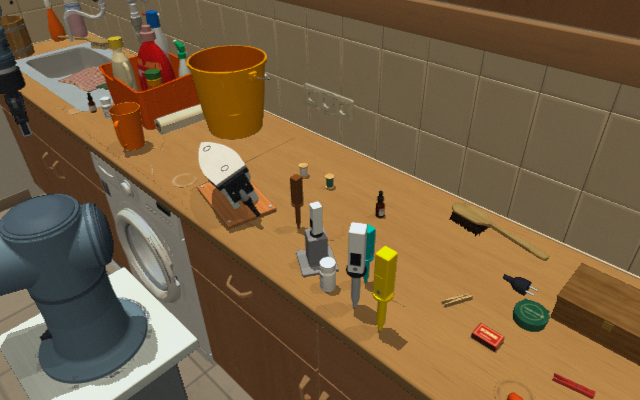

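View pics/top0.png

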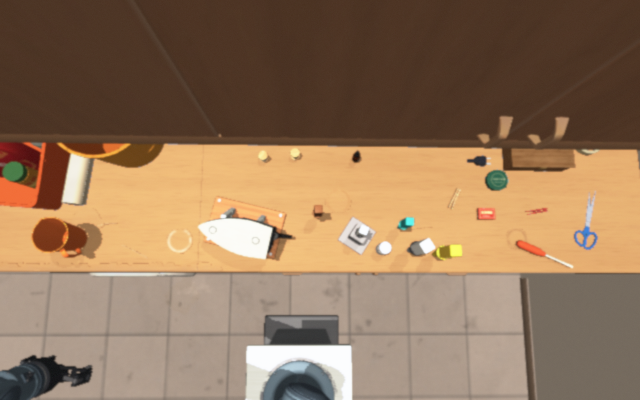

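Candidates for the gauge in the scene view:
- small white one in the holder (316,220)
- large white one (357,250)
- brown (297,190)
- turquoise (369,245)
- yellow (385,280)

I choose the small white one in the grey holder and check it in a crop.

Run:
```python
import pickle,cv2,numpy as np
S=pickle.load(open("s0.pkl","rb"))
a=cv2.resize(S["scene"]["img"][135:310,185:405],None,fx=3.4,fy=3.4,interpolation=cv2.INTER_CUBIC)[:595,:748]
b=cv2.resize(S["top"]["img"][190:270,190:400],None,fx=3.8,fy=3.8,interpolation=cv2.INTER_CUBIC)
cv2.imwrite("pics/c1.png",a);cv2.imwrite("pics/c2.png",b)
```

```text
(no output)
```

View pics/c1.png

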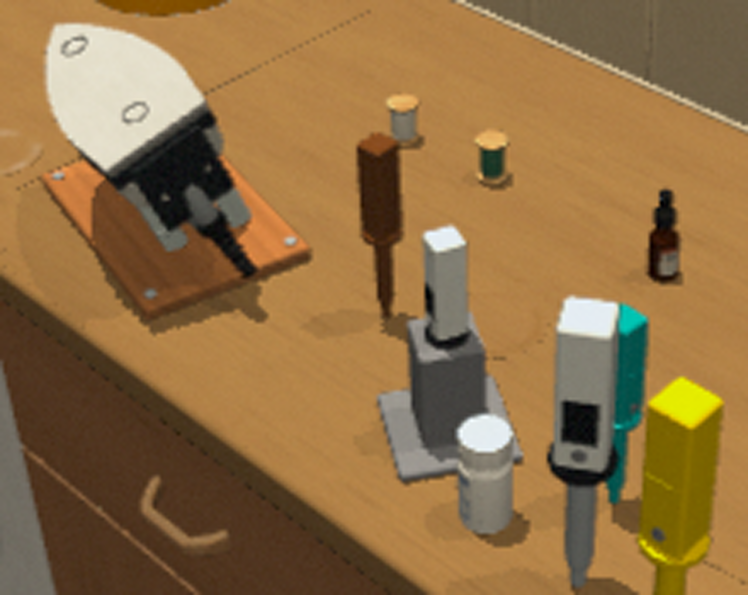

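View pics/c2.png

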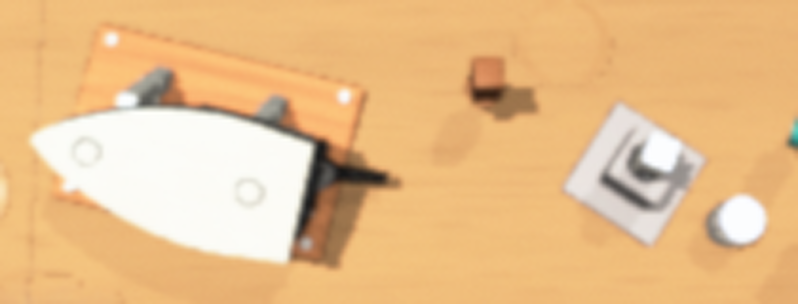

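The close crops confirm it: the small white gauge stands in the grey holder, with its handle top at scene (316,204) and top-view (364,230). The point ring is at scene (207,148) and top (213,230). The heel ring is at scene (225,168) and top (255,240).

Run:
```python
from h import *
import pickle
S=pickle.load(open("s0.pkl","rb")); a,b=S["scene"],S["top"]
C1=lambda u,v:(185+(u+.5)/3.4-.5,135+(v+.5)/3.4-.5)
C2=lambda u,v:(190+(u+.5)/3.8-.5,190+(v+.5)/3.8-.5)
P={}
for n,p,q,z in (("ring",(75,46),(87,152),.158),("heel",(135,112),(249,191),.158),("top",(445,236),(661,153),.176)):
    x,e=tri(a,C1(*p),b,C2(*q)); print(n,x.round(4),round(e,4),"onz",onz(a,*C1(*p),z).round(4),onz(b,*C2(*q),z).round(4))
F=np.array([onz(b,*C2(*c),.008) for c in((618,102),(705,160),(652,245),(563,187))]); print("foot",F.round(4),F.mean(0).round(4))
print("edges yaw",[np.degrees(np.arctan2(*(F[(i+1)%4]-F[i])[1::-1])).round(1) for i in range(4)])
# handle top quad in scene crop
g=a["img"][195:216,305:330]; m=cv2.resize(g,None,fx=8,fy=8,interpolation=cv2.INTER_CUBIC); cv2.imwrite("pics/c3.png",np.hstack([m,cv2.resize(b["img"][222:243,351:376],None,fx=8,fy=8,interpolation=cv2.INTER_CUBIC)]))
B=[("pill",b,(740,219),.078),("spool",b,(0,0),0)]
print("pill",onz(b,*C2(740,219),.078).round(3),"brown",onz(b,*C2(488,72),.15).round(3))
```

```text
ring [0.4865 0.2437 0.1575] 0.0014 onz [0.4854 0.2432 0.158 ] [0.487  0.2432 0.158 ]
heel [0.4579 0.1238 0.158 ] 0.0022 onz [0.457  0.1243 0.158 ] [0.4589 0.1232 0.158 ]
top [ 0.487  -0.1805  0.1766] 0.0004 onz [ 0.4873 -0.1799  0.176 ] [ 0.4872 -0.1807  0.176 ]
foot [[ 0.5471 -0.1676  0.008 ]
 [ 0.4985 -0.2405  0.008 ]
 [ 0.4273 -0.1949  0.008 ]
 [ 0.4752 -0.1208  0.008 ]] [ 0.4871 -0.1809  0.008 ]
edges yaw [np.float64(-123.7), np.float64(147.3), np.float64(57.1), np.float64(-33.0)]
pill [ 0.445 -0.256  0.078] brown [ 0.55  -0.054  0.15 ]
```

View pics/c3.png

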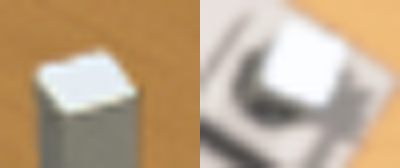

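Handle-top quad measured: scene crop corners (35,75), (105,50), (138,93), (68,113). Next come the yaw and the move plan.

Run:
```python
from h import *
from scipy.spatial.transform import Rotation as R
import pickle
S=pickle.load(open("s0.pkl","rb")); a,b=S["scene"],S["top"]
for s,o,Q in((a,(305,195),((35,75),(105,50),(138,93),(68,113))),(b,(351,222),((90,30),(147,48),(130,105),(68,85)))):
    F=np.array([onz(s,o[0]+(u+.5)/8-.5,o[1]+(v+.5)/8-.5,.176) for u,v in Q])
    print(F.mean(0).round(4),[np.round(np.degrees(np.arctan2(*(F[(i+1)%4]-F[i])[1::-1]))%90,1) for i in range(4)],[np.linalg.norm(F[(i+1)%4]-F[i]).round(3) for i in range(4)])
for n,u,v in(("turq",407,223),("white",422,247),("yel",450,252)): print(n,onz(b,u,v,.17).round(3))
st=arm.state(); r=R.from_rotvec(st["ee_rot"]); print(r.as_matrix().round(3)); print(st["tcp_pos"], "j6",st["joint_pos"][5])
```

```text
[ 0.4848 -0.1818  0.176 ] [np.float64(74.2), np.float64(68.2), np.float64(68.4), np.float64(71.8)] [np.float64(0.023), np.float64(0.023), np.float64(0.022), np.float64(0.02)]
[ 0.4871 -0.1824  0.176 ] [np.float64(72.8), np.float64(72.6), np.float64(72.4), np.float64(67.6)] [np.float64(0.021), np.float64(0.021), np.float64(0.023), np.float64(0.021)]
turq [ 0.508 -0.306  0.17 ]
white [ 0.441 -0.346  0.17 ]
yel [ 0.427 -0.425  0.17 ]
[[-0.967  0.253 -0.001]
 [ 0.253  0.967 -0.002]
 [ 0.    -0.002 -1.   ]]
[0.14524809 0.55575054 0.23044393] j6 1.46046936295535
```

{"op": "move_arm", "data": {
  "commands": [
    [0.06, [-0.029, -0.035, -0.003], [0, 0, 0]],
    [0.06, [-0.029, -0.035, -0.003], [0, 0, 0]],
    [0.06, [-0.029, -0.035, -0.003], [0, 0, 0]],
    [0.06, [-0.029, -0.035, -0.003], [0, 0, 0]],
    [0.06, [-0.029, -0.035, 0], [0, 0, 0]],
    [0.06, [-0.029, -0.035, 0], [0, 0, 0]],
    [0.06, [-0.029, -0.035, 0], [0, 0, 0]],
    [0.06, [-0.029, -0.035, 0], [0, 0, 0]],
    [0.06, [-0.029, -0.035, 0], [0, 0, 0]],
    [0.06, [-0.029, -0.035, 0], [0, 0, 0]],
    [0.06, [-0.029, -0.035, 0], [0, 0, 0]],
    [0.06, [-0.029, -0.035, 0], [0, 0, 0.075]]
  ]
}}

```text
t: 1.3
tcp_pos: [0.376, 0.0601, 0.2431]
ee_rot: [-0.52, -3.098, -0.0]
wrist_force: [0.1, 0.4, -0.3]
width: 0.0601
gripper_force: 0.0
```

```bash
cat > d.py <<'E'
from h import *
from scipy.spatial.transform import Rotation as R
def delta(p,yaw=None,n=None):
    st=arm.state(); r=R.from_rotvec(st["ee_rot"]); M=r.as_matrix()
    print("tcp",st["tcp_pos"].round(4),"yaw y",np.degrees(np.arctan2(M[1,1],M[0,1])).round(2),"z",M[:,2].round(3),"j",np.round(st["joint_pos"],2))
    print("shift tool",(M.T@(np.array(p)-st["tcp_pos"])).round(4),"F",st["wrist_force"].round(2),"grip",st["gripper_force"],st["width"])
    return M
E
python3 -c "
from d import *
delta([.487,-.181,.21])"
```

```text
tcp [0.376  0.0601 0.2431] yaw y 70.93 z [-0.  0. -1.] j [-0.01 -0.02 -0.37  1.21  0.    0.32]
shift tool [-0.1837 -0.1916  0.0331] F [ 0.14  0.44 -0.29] grip 0.0 0.06014520186942451
```

{"op": "move_arm", "data": {
  "commands": [
    [0.06, [-0.03, -0.032, 0], [0, 0, 0]],
    [0.06, [-0.03, -0.032, 0], [0, 0, 0]],
    [0.06, [-0.03, -0.032, 0], [0, 0, 0]],
    [0.06, [-0.03, -0.032, 0], [0, 0, 0]],
    [0.06, [-0.03, -0.032, 0.015], [0, 0, 0]],
    [0.06, [-0.033, -0.032, 0.018], [0, 0, 0]],
    [0.06, [0, 0, 0], [0, 0, 0]],
    [0.06, [0, 0, 0], [0, 0, 0]]
  ]
}}

```text
t: 2.1
tcp_pos: [0.4858, -0.1793, 0.209]
ee_rot: [-0.519, -3.095, -0.002]
wrist_force: [-0.4, 1.0, 0.1]
width: 0.0599
gripper_force: 0.0
```

Run:
```python
from d import *
delta([.487,-.181,.126])
a=snap("scene");b=snap("top")
A=cv2.resize(a["img"][150:280,250:400],None,fx=2.6,fy=2.6,interpolation=cv2.INTER_CUBIC);B=cv2.resize(b["img"][170:300,300:450],None,fx=2.6,fy=2.6,interpolation=cv2.INTER_CUBIC)
cv2.imwrite("pics/p1.png",np.hstack([A,B]))
```

```text
tcp [ 0.4858 -0.1793  0.209 ] yaw y 70.95 z [-0.003  0.002 -1.   ] j [-0.48  0.27 -0.13  1.18  0.   -0.14]
shift tool [-0.002  -0.0013  0.083 ] F [-0.44  1.04  0.08] grip 0.0 0.059930532990238136
```

View pics/p1.png

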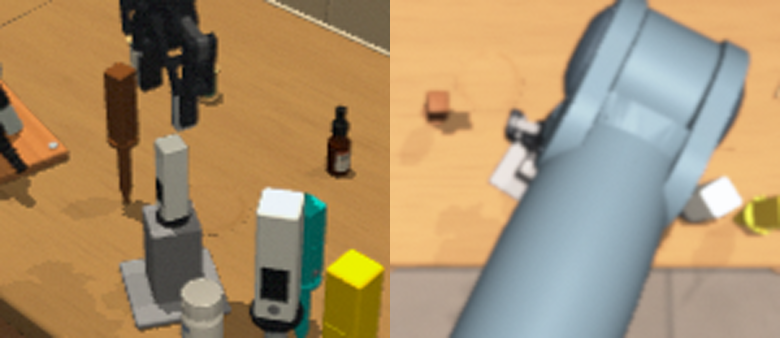

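The fingers stand over the small white handle in the scene view, with the fingers at about crop (180,75) and the handle at (170,145). I descend and grip.

{"op": "move_arm", "data": {
  "commands": [
    [0.06, [-0.002, -0.001, 0.017], [0, 0, 0]],
    [0.06, [0, 0, 0.017], [0, 0, 0]],
    [0.06, [0, 0, 0.017], [0, 0, 0]],
    [0.06, [0, 0, 0.017], [0, 0, 0]],
    [0.06, [0, 0, 0.014], [0, 0, 0]],
    [0.06, [0, 0, 0], [0, 0, 0]],
    [0.01, [0, 0, 0], [0, 0, 0]],
    [0.01, [0, 0, 0], [0, 0, 0]],
    [0.01, [0, 0, 0], [0, 0, 0]],
    [0.01, [0, 0, 0], [0, 0, 0]],
    [0.01, [0, 0, 0], [0, 0, 0]]
  ],
  "newtons": 50
}}

```text
t: 3.3
tcp_pos: [0.4892, -0.1809, 0.1297]
ee_rot: [0.517, 3.096, -0.0]
wrist_force: [-0.9, 1.5, 6.7]
width: 0.0233
gripper_force: 49.4
```

Run:
```python
from d import *
delta([.487,-.181,.29])
```

```text
tcp [ 0.4892 -0.1809  0.1297] yaw y 71.05 z [ 0.003 -0.    -1.   ] j [-0.48  0.32 -0.27  0.98  0.   -0.15]
shift tool [ 0.0016 -0.0008 -0.1603] F [-0.91  1.54  6.65] grip 49.44714546203613 0.023269599427339076
```

{"op": "move_arm", "data": {
  "commands": [
    [0.01, [0, 0, -0.01], [0, 0, 0]],
    [0.01, [0, 0, -0.018], [0, 0, 0]],
    [0.01, [0, 0, -0.018], [0, 0, 0]],
    [0.01, [0, 0, -0.018], [0, 0, 0]],
    [0.01, [0, 0, -0.018], [0, 0, 0]],
    [0.01, [0, 0, -0.018], [0, 0, 0]],
    [0.01, [0, 0, -0.01], [0, 0, 0]],
    [0.01, [0, 0, 0], [0, 0, 0]],
    [0.01, [0, 0, 0], [0, 0, 0]]
  ]
}}

```text
t: 4.2
tcp_pos: [0.488, -0.1807, 0.2379]
ee_rot: [-0.517, -3.098, -0.0]
wrist_force: [-0.0, -0.0, -1.5]
width: 0.0233
gripper_force: 49.0
```

Run:
```python
from d import *
delta([.43,-.1,.31])
a=snap("scene")
A=cv2.resize(a["img"][110:280,240:420],None,fx=3.4,fy=3.4,interpolation=cv2.INTER_CUBIC)
cv2.imwrite("pics/p2.png",A)
```

```text
tcp [ 0.488  -0.1807  0.2379] yaw y 71.04 z [-0.  0. -1.] j [-0.48  0.26 -0.06  1.25  0.   -0.15]
shift tool [ 0.0811  0.0575 -0.0721] F [-0.02 -0.02 -1.53] grip 48.95805358886719 0.023303739104901782
```

View pics/p2.png

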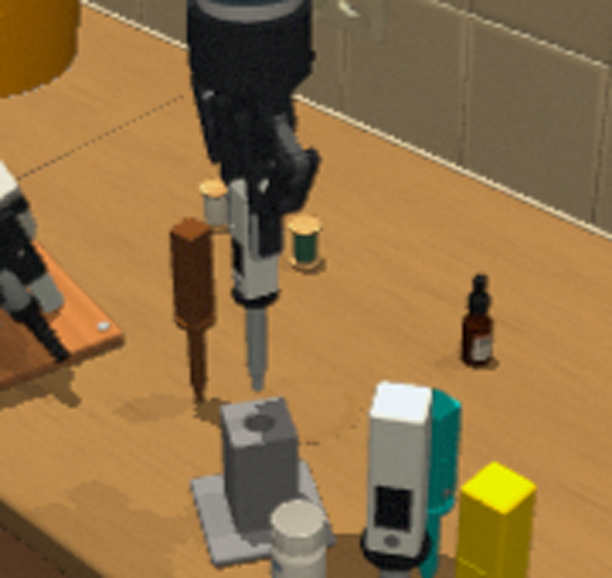

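The gauge is drawn clear of the holder. Its tip is at scene (315.9,224.7), above the open hole.

Run:
```python
from d import *
st=arm.state(); a=snap("scene")
for L in(.11,.115,.1197,.125): print(L,proj(a,st["tcp_pos"]-[0,0,L]).round(1))
m=np.array([.4865,.2437,.158]);h=np.array([.4585,.1237,.158])
y=(m-h)/np.linalg.norm(m-h); x=np.cross(y,[0,0,1]); t=np.radians(20); n=np.cos(t)*np.array([0,0,1])-np.sin(t)*x
print("n",n.round(4),"dist",np.linalg.norm(m-h))
p=m+n*(.1197+.025)
M=delta(p); zt=M.T@(-n); ax=np.cross([0,0,1],zt); print("turn",(ax/np.linalg.norm(ax)*np.arcsin(np.linalg.norm(ax))).round(4),"target",p.round(4))
```

```text
0.11 [316.3 220.8]
0.115 [316.3 222.5]
0.1197 [316.3 224.1]
0.125 [316.4 225.8]
n [-0.3331  0.0777  0.9397] dist 0.1232233744059949
tcp [ 0.4876 -0.1804  0.2372] yaw y 71.05 z [-0.002  0.001 -1.   ] j [-0.48  0.26 -0.06  1.25  0.   -0.15]
shift tool [ 0.1881  0.3957 -0.0563] F [-0.2   0.28 -0.93] grip 48.958123326301575 0.02360758112515495
turn [-0.0351 -0.3492  0.    ] target [0.4383 0.2549 0.294 ]
```

{"op": "move_arm", "data": {
  "commands": [
    [0.01, [0.02, 0.014, -0.028], [0, 0, 0]],
    [0.01, [0.027, 0.019, -0.03], [0, 0, 0]],
    [0.01, [0.027, 0.025, -0.025], [0, 0, 0]],
    [0.01, [0.014, 0.033, -0.01], [0, 0, 0]],
    [0.01, [0.013, 0.037, 0], [0, 0, 0]],
    [0.01, [0.013, 0.037, 0], [0, 0, 0]],
    [0.01, [0.013, 0.037, 0], [0, 0, 0]],
    [0.01, [0.013, 0.037, 0], [0, 0, 0]],
    [0.01, [0.013, 0.037, 0], [0, 0, 0]],
    [0.01, [0.013, 0.037, 0], [0, 0, 0]],
    [0.01, [0.012, 0.037, 0], [0, 0, 0]],
    [0.01, [0.01, 0.03, 0], [0, 0, 0]]
  ]
}}

```text
t: 5.5
tcp_pos: [0.4331, 0.2417, 0.3302]
ee_rot: [-0.515, -3.098, 0.001]
wrist_force: [0.2, 0.0, -1.6]
width: 0.0236
gripper_force: 49.2
```

{"op": "move_arm", "data": {
  "commands": [
    [0.01, [0, 0.01, 0], [-0.007, -0.07, 0]],
    [0.01, [0, 0, 0], [-0.007, -0.07, 0]],
    [0.01, [0, 0, 0], [-0.007, -0.07, 0]],
    [0.01, [0, 0, 0], [-0.007, -0.07, 0]],
    [0.01, [0, 0, 0], [-0.007, -0.069, 0]],
    [0.01, [0, 0, 0], [0, 0, 0]],
    [0.01, [0, 0, 0], [0, 0, 0]]
  ]
}}

```text
t: 6.2
tcp_pos: [0.4362, 0.2491, 0.3305]
ee_rot: [0.459, 2.756, -0.033]
wrist_force: [0.8, -0.8, -0.7]
width: 0.0238
gripper_force: 49.5
```

Run:
```python
from d import *
m=np.array([.4865,.2437,.158]); n=np.array([-.3331,.0777,.9397])
M=delta(m+n*.1427); st=arm.state()
print("tilt err deg",np.degrees(np.arccos(-M[:,2]@n)),"turn",np.cross([0,0,1],M.T@-n).round(4),"tip",(st["tcp_pos"]+M[:,2]*.1205).round(4))
```

```text
tcp [0.4362 0.2491 0.3305] yaw y 71.43 z [ 0.332 -0.079 -0.94 ] j [ 0.54  0.   -0.19  1.13 -0.24  0.84]
shift tool [0.0124 0.005  0.0366] F [ 0.77 -0.75 -0.68] grip 49.45259392261505 0.023848191283124508
tilt err deg nan turn [-0.0014 -0.0005  0.    ] tip [0.4763 0.2396 0.2173]<stdin>:4: RuntimeWarning: invalid value encountered in arccos
```

{"op": "move_arm", "data": {
  "commands": [
    [0.01, [0.006, 0.0025, 0.01], [0, 0, 0]],
    [0.01, [0.006, 0.0025, 0.012], [0, 0, 0]],
    [0.01, [0, 0, 0.014], [0, 0, 0]],
    [0.01, [0, 0, 0], [0, 0, 0]],
    [0.01, [0, 0, 0], [0, 0, 0]]
  ]
}}

```text
t: 6.7
tcp_pos: [0.4402, 0.2546, 0.2929]
ee_rot: [0.461, 2.755, -0.034]
wrist_force: [-0.7, -0.3, -0.4]
width: 0.0235
gripper_force: 49.4
```

Run:
```python
from d import *
m=np.array([.4865,.2437,.158]); n=np.array([-.3331,.0777,.9397])
M=delta(m+n*.1155); st=arm.state(); a=snap("scene");b=snap("top")
tip=st["tcp_pos"]+M[:,2]*.1205
print("tip",tip.round(4),"pred tip px",proj(a,tip),"mark",proj(a,m),"grasp/top px",proj(b,tip),proj(b,m))
A=cv2.resize(a["img"][90:190,165:265],None,fx=5.5,fy=5.5,interpolation=cv2.INTER_CUBIC)
cv2.imwrite("pics/p3.png",A)
```

```text
tcp [0.4402 0.2546 0.2929] yaw y 71.34 z [ 0.333 -0.079 -0.94 ] j [ 0.55  0.02 -0.27  1.03 -0.24  0.85]
shift tool [ 0.0014 -0.0002  0.0275] F [-0.72 -0.31 -0.43] grip 49.42146062850952 0.023460868870475746
tip [0.4803 0.245  0.1796] pred tip px [203.59428329 141.81849383] mark [206.92676364 147.97219578] grasp/top px [210.11072561 231.27810622] [212.33406231 229.82330753]
```

View pics/p3.png

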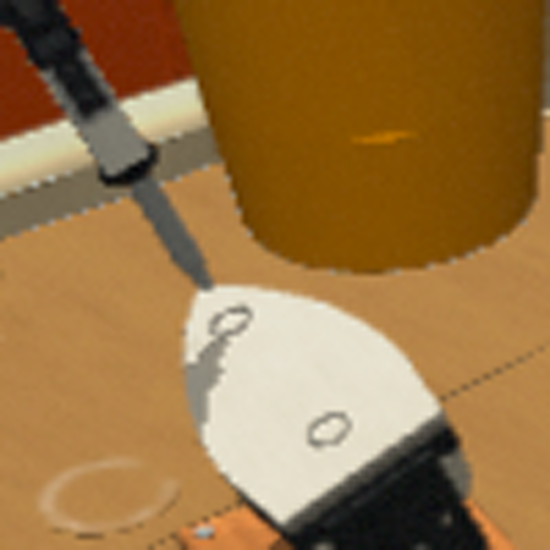

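The tip is at scene (202.9,142.6), as predicted, and the pen's axis runs at the ring (206.7,148.3). I now approach along it.

{"op": "move_arm", "data": {
  "commands": [
    [0.01, [0.001, 0, 0.006], [0, 0, 0]],
    [0.01, [0, 0, 0.006], [0, 0, 0]],
    [0.01, [0, 0, 0.004], [0, 0, 0]],
    [0.01, [0, 0, 0], [0, 0, 0]],
    [0.01, [0, 0, 0], [0, 0, 0]],
    [0.01, [0, 0, 0], [0, 0, 0]]
  ]
}}

```text
t: 7.4
tcp_pos: [0.4446, 0.254, 0.2784]
ee_rot: [0.46, 2.753, -0.032]
wrist_force: [-0.5, 0.1, -0.8]
width: 0.0237
gripper_force: 49.4
```

```bash
cat > f.py <<'E'
from d import *
m=np.array([.4865,.2437,.158]); n=np.array([-.3331,.0777,.9397])
M=delta(m+n*.1155)
F=[]
for i in range(6): F.append(arm.state()["wrist_force"]@n); snap("scene")
print("Fn",np.round(F,2),np.mean(F))
E
python3 f.py
```

```text
tcp [0.4446 0.254  0.2784] yaw y 71.39 z [ 0.335 -0.078 -0.939] j [ 0.54  0.03 -0.3   0.99 -0.24  0.84]
shift tool [ 0.0006 -0.0005  0.0124] F [-0.53  0.07 -0.8 ] grip 49.42190408706665 0.023674722951993545
Fn [-0.57 -0.69 -0.54 -1.12 -1.4  -0.93] -0.8760251477889844
```

{"op": "move_arm", "data": {
  "commands": [
    [0.01, [0, 0, 0.003], [0, 0, 0]],
    [0.01, [0, 0, 0.003], [0, 0, 0]],
    [0.01, [0, 0, 0.002], [0, 0, 0]],
    [0.01, [0, 0, 0.002], [0, 0, 0]],
    [0.01, [0, 0, 0], [0, 0, 0]],
    [0.01, [0, 0, 0], [0, 0, 0]],
    [0.01, [0, 0, 0], [0, 0, 0]]
  ]
}}

```text
t: 8.4
tcp_pos: [0.4477, 0.2531, 0.2689]
ee_rot: [0.46, 2.753, -0.032]
wrist_force: [-1.1, -0.4, 0.5]
width: 0.0233
gripper_force: 49.6
```

```bash
python3 f.py
```

```text
tcp [0.4477 0.2531 0.2689] yaw y 71.4 z [ 0.334 -0.079 -0.939] j [ 0.54  0.03 -0.32  0.96 -0.24  0.83]
shift tool [ 0.0004 -0.0004  0.0023] F [-1.06 -0.39  0.45] grip 49.63081955909729 0.023285293855350924
Fn [0.75 0.85 1.26 0.8  0.51 0.79] 0.8265834281846152
```

{"op": "move_arm", "data": {
  "commands": [
    [0.01, [0, 0, 0.0015], [0, 0, 0]],
    [0.01, [0, 0, 0.001], [0, 0, 0]],
    [0.01, [0, 0, 0], [0, 0, 0]],
    [0.01, [0, 0, 0], [0, 0, 0]],
    [0.01, [0, 0, 0], [0, 0, 0]],
    [0.01, [0, 0, 0], [0, 0, 0]]
  ]
}}

```text
t: 9.3
tcp_pos: [0.4487, 0.253, 0.2666]
ee_rot: [0.46, 2.753, -0.032]
wrist_force: [-1.3, 0.2, 1.8]
width: 0.0235
gripper_force: 49.7
```

```bash
python3 f.py
python3 - <<'E'
from d import *
a=snap("scene")
cv2.imwrite("pics/p4.png",cv2.resize(a["img"][110:180,175:245],None,fx=8,fy=8,interpolation=cv2.INTER_CUBIC))
E
```

```text
tcp [0.4487 0.253  0.2666] yaw y 71.39 z [ 0.335 -0.078 -0.939] j [ 0.53  0.04 -0.32  0.96 -0.24  0.83]
shift tool [ 0.0005 -0.0005 -0.0002] F [-1.29  0.16  1.76] grip 49.695666432380676 0.023468971621046313
Fn [2.1  2.37 2.91 0.83 2.09 1.74] 2.006806824601586
```

View pics/p4.png

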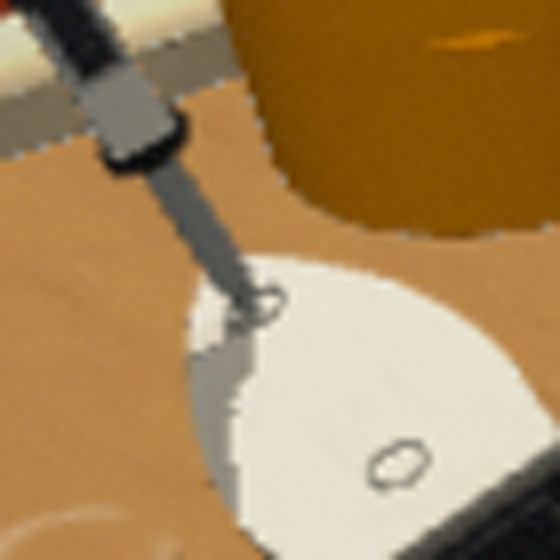

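The tip stands inside the point ring, at crop (248,308) with the ring centre near (254,306), about 2 mm off. The push is about 2.9 N, or about 5 mm of travel. I hand the job in.

```bash
python3 -c "
from plant import arm
print(arm.job_done())"
```

```text
the job is handed in; nothing more can be done
None
```

I handed the job in with the gripper still holding the gauge on the ring near the iron's point: about 2 mm off centre, square to the sole within about a degree, pressing about 2.9 N (roughly 5 mm of tip travel). These are my own estimates from camera and wrist force; no verdict was returned.

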